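Index the centrifuge rotor and latch it

TASK

With the shut fingertips, push on an arm of the centrifuge rotor to turn it until the one empty bucket stands at the loading place, in line with the arrowhead on the stand's tongue, and let it come to rest there. Then push the latch arm round until it is fully closed, leaving the bucket in line. Only push, gently: do not grip or lift the rotor, and leave everything else standing where it is.

Things in the scene. Friction and masses are not known exactly. Their poses are not given: they have to be found in the camera images.
- rotor: centrifuge rotor: a flat aluminium cross of four bar arms (along its own x, y, -x, -y; +x carries the EMPTY bucket) that turns either way about a vertical spindle. Friction about 0.035 N m: stays where left. 0.5 kg. Origin on the axis, 50 mm above the table. Arms 14 mm wide, underside 58 and top 72 mm above the table. It just sits on the spindle and lifts off if pulled up
- hub (a point): centre of the top of the black knob in the middle of the rotor, on the turning axis, 92 mm above the table. The hub is 46 mm across, its foot 48 mm. Between neighbouring arms, from 25 to 76 mm out from the axis, it is free right down to the stand's deck, 20 mm above the table
- empty_bucket (a point): on the vertical axis of the empty bucket, an open aluminium cup, 65 mm above the table, 95 mm from the rotor axis; turns with the rotor. All four buckets: 34 mm across, from 26 to 78 mm above the table, with a 7 mm pin pointing outward at 64 mm height to 121 mm from the axis. The other three hold tubes with white caps, top at 92 mm
- stand: fixed round white stand, 256 mm across, grey deck 20 mm above the table; origin under the rotor axis at table height. Its own x axis points from the rotor axis to the loading place. On that side a square tongue 115 mm wide sticks out, to 160 mm from the axis, with a dark arrowhead on it exactly on the x axis, and the latch pivot
- loading_place (a point): fixed point of the stand where the empty bucket's axis has to be: 95 mm from the rotor axis towards the arrowhead, 65 mm above the table
- latch (a joint): angle of the latch arm (rad): 0 fully open, 1.2 fully closed against its stop; grows as the arm turns clockwise seen from above. Friction about 0.035 N m, no spring: it stays where it is left. The closed arm lies across the tongue, square to the stand's x axis, its prongs either side of the bucket's pin
- latch_pivot (a point): vertical hinge axis of the latch arm on the tongue, at the arm's top face, 68 mm above the table. The arm is a dark steel bar, 92 mm long and 13 mm wide, underside 52 and top 68 mm above the table, with two short prongs (12 mm long, 28 mm apart) on its rotor side. The other side, which is pushed to close it, is plain and free
- latch_end (a point): on the top face of the latch arm, on its centre line, 86 mm from the pivot, at the foot of the small black post (12 mm across, 22 mm tall) near the arm's end; moves with the arm
- dome: a polished steel domed weight, 68 mm across, 29 mm tall, beside the tongue of the stand; origin at the centre of its underside. A bystander
- specimen_jar: a small clear screw-cap jar, 48 mm across, 55 mm tall, beside the stand; origin at the centre of its underside. A bystander
- small_tube: a short clear tube standing on its end, 28 mm across, 60 mm tall, beside the stand; origin at the centre of its underside. A bystander
- reagent_bottle: a glass bottle with a white cap, 64 mm across, 130 mm tall, to the left; origin at the centre of its underside. A bystander
- cassette: a flat black plastic case, 100 by 140 by 20 mm, lying to the left; origin at the centre of its underside. A bystander
- beaker: an open clear plastic beaker, 60 mm across, 70 mm tall, to the right; origin at the centre of its underside. A bystander

How it is judged:
On the way, in this order (a step that is already met when the one before it is completed fails the run):
1. the empty bucket rests at the loading place while the latch is still open (horizontal distance between empty_bucket and loading_place below 0.006 m and angular speed of rotor below 0.1 rad/s and value of joint latch below 0.9 rad), for 0.3 s.
2. the latch arm is fully closed with the bucket still in place (horizontal distance between empty_bucket and loading_place below 0.006 m and value of joint latch above 1.12 rad), for 0.2 s.
At the end, for the whole second after the job is handed in: The empty bucket's axis is within 6 mm of the loading place, the rotor is at rest and down on its spindle, and the latch arm is closed (1.12 rad or more of 1.2) (all of step 2 and angular speed of rotor below 0.1 rad/s and height (world z) of hub below 0.096 m); the robot touches nothing.
It fails at once if the rotor is lifted off its seat by 8 mm or more (height (world z) of hub above 0.1 m).
It fails at once if the rotor is gripped or forced with more than 30 N (contact force between the fingers and rotor above 30 N).
It fails at once if a bystander is shifted by more than 25 mm, lifted or knocked over (distance of any of dome, specimen_jar, small_tube, reagent_bottle, cassette, beaker from where it was at the start of the episode above 0.025 m or angle between any of dome, specimen_jar, small_tube, reagent_bottle, cassette, beaker's own z axis and vertical above 0.5 rad).
It also fails if it takes over 58 s, if anything falls off the work surface, if the arm or the gripper's body presses on something with over 40 N, if the wrist force passes 120 N, or if a joint passes its speed limit or range.

ROBOT

A 6-joint arm with a two-finger parallel gripper is mounted at the origin on the work surface. World frame = base frame: x ahead of the robot, y to its left, z up, the work surface at z = 0. Lengths are in m, angles in rad, forces in N, time in s.
With the tool pointing down it reaches from about 0.225 to 0.725 m from the base axis. Payload 3.1 kg.
Tool frame: the origin (TCP) lies midway between the tips of the shut fingers; the grasp point (between the pads) lies 19 mm behind it; y points along the fingers, x is the direction in which the jaws open and shut, and the axes are right-handed (so a half turn about y gives the same grasp; the last joint's range is limited). The gripper opens to 85 mm and grips with 20 to 120 N. Pads are 22 mm wide; open, the fingers measure 114 mm over their backs; the gripper's body (76 mm by 85 mm) begins 54 mm behind the grasp point. The pads swing forward as they close: fully open they stand 13 mm farther back than shut.
Start: joints at [-1.306, 0.048, 0.099, 1.622, 0, 1.443], TCP at [0.201, -0.485, 0.192] pointing down, gripper open.
Joint ranges: [-2.91, 2.91], [-0.99, 1.94], [-1.21, 1.42], [-2.12, 2.29], [-1.49, 1.47], [-3.14, 3.14]. Speed limits (rad/s): [2.79, 2.79, 3.14, 3.14, 3.14, 3.14].

INTERFACE

Orientations are given as a unit quaternion [x, y, z, w].
In Python, from plant import state, viewer, r gives the robot as it stands.
- The arm moves only by the tool carry_out, never from a script. Its arguments are lists of equal length, an entry for each row: "delta_pos": the shift along the tool's x, y, z in m, a list of three; "twist": the turn, a rotation vector about the tool's x, y, z in rad, a list of three; "grip": the gripper command: -1 is fully open, 1 is shut, values between are in proportion. In form: {"delta_pos": [[dx, dy, dz], ...], "twist": [[rx, ry, rz], ...], "grip": [grip, ...]}. A call has 1 to 8 rows; each row shifts and turns the commanded pose from where the row before left it, along the tool's axes as they then stand; what a row does not reach is not made up. A row lasts 1/10 s, in which the tool goes at most 50 mm and 8.59 degrees, less where a joint would pass 70% of its speed; a pose out of reach is approached as far as the arm can. A call with a gripper value outside its range is refused whole. The fingers move at their own pace and stop on an object; "grip_force" is the grip in N (left out, the last holds). Time passes only in rows, so rows that do not move let the fingers close. It gives the time, the measured TCP pose, the force and the opening at its end, in the units of the state.
- state(): the state, without advancing time (a new reading comes with each control period).
- viewer.grab_frame(name): name is "side" or "top"; returns a dict with "pixels" (420x560x3 uint8, red, green, blue), "range_z" (420x560 float32, m along the optical axis (not along the pixel's ray), 0 where there is no reading), "camera_matrix" (3x3 intrinsics, pixels), "cam_to_world" (4x4, takes a point from camera to world coordinates). Camera axes: x right, y down, z forward; pixel columns grow to the right and rows downward; lengths in m; the calibration is good to about 2 mm. A picture is of the moment at which its call begins.
- r.finish_job(): hands the job in, once; it reports no verdict.
The state is a dict: "time": time; "qpos": joint angles; "qd": joint speeds; "joint_efforts": joint torques, N m; "tcp_pos": TCP position; "ee_rot": TCP orientation; "contact_force": force on the tool from outside, world axes, zero at the start; "wrist_torque": the same for the moment, N m; "grip_width": finger opening in m.
Only numpy, scipy, OpenCV 4.12 (cv2) and the standard library are available. Lean on these libraries where they do the work, as an engineer would, in place of code of your own. Each camera call takes 0.05 s, during which the arm holds its last target. There are 200 camera calls.

## Working session

There is one attempt and no reset: what is moved stays moved. The work goes in short steps, Python scripts to look and compute and a tool call to move; the robot and the scene stay as the last step left them, time stands still between calls to the robot, and variables do not carry over. Pictures are saved under pics/ and viewed, on a budget of 10 in all, crops included, one or two more only if the job needs it, and the job is handed in when it is done.

Besides the shell and the picture viewer there is one more tool, called by a JSON object that holds its "name" and its "arguments". carry_out: Moves the arm, as the interface text tells. Its arguments: {"type":"object","properties":{"delta_pos":{"type":"array"},"twist":{"type":"array"},"grip":{"type":"array"},"grip_force":{"type":"number"}},"required":["delta_pos","twist","grip"]}

```bash
ls; mkdir -p pics; python3 - <<'E'
from plant import state, viewer, r
import cv2,numpy as np
print(state())
for n in ("top","side"):
    f=viewer.grab_frame(n); cv2.imwrite(f"pics/{n}0.png",f["pixels"][:,:,::-1]); np.savez(f"pics/{n}0.npz",**f)
    print(n,f["camera_matrix"],f["cam_to_world"])
E
```

```text
pics
{'time': 0.0, 'qpos': array([-1.30581476e+00,  4.87304600e-02,  9.75891852e-02,  1.62202484e+00,
       -1.72872664e-05,  1.44298926e+00]), 'qd': array([-0.00067193,  0.00110118, -0.0005733 ,  0.00084053, -0.000892  ,
       -0.00042023]), 'joint_efforts': array([-1.70292592e-04, -3.38782203e+01,  3.20015967e+01,  2.01938068e-02,
       -1.84065366e-04,  1.08192947e-05]), 'tcp_pos': array([ 0.20074196, -0.48432908,  0.19042352]), 'ee_rot': array([-0.58740914,  0.39345654, -0.3921852 ,  0.58850083]), 'contact_force': array([ 1.4556078 ,  0.01465817, -0.70902933]), 'wrist_torque': array([-0.06523494, -0.0274647 ,  0.01918393]), 'grip_width': 0.0850640909473148}
top [[508.91951942   0.         278.80734684]
 [  0.         508.91951942 211.29219956]
 [  0.           0.           1.        ]] [[ 0.02991926 -0.9973189   0.06678205  0.47778249]
 [-0.99943443 -0.02882278  0.01732249 -0.02115737]
 [-0.0153512  -0.06726255 -0.99761721  1.47735048]
 [ 0.          0.          0.          1.        ]]
side [[500.45057307   0.         284.36228181]
 [  0.         500.45057307 209.95034193]
 [  0.           0.           1.        ]] [[-0.80638337 -0.33966002  0.48412491 -0.02504534]
 [-0.59138437  0.45867078 -0.66323875  0.81390985]
 [ 0.00322174 -0.82112861 -0.57073411  0.77458034]
 [ 0.          0.          0.          1.        ]]
```

View pics/top0.png

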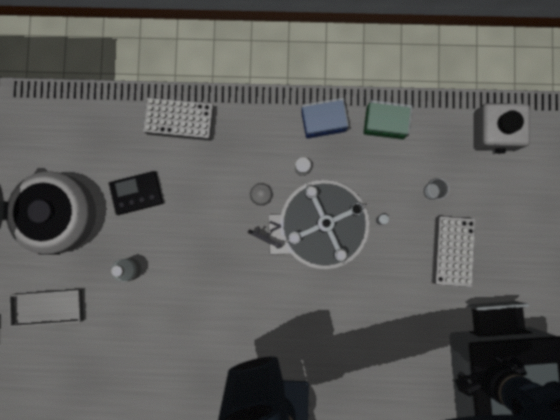

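View pics/side0.png

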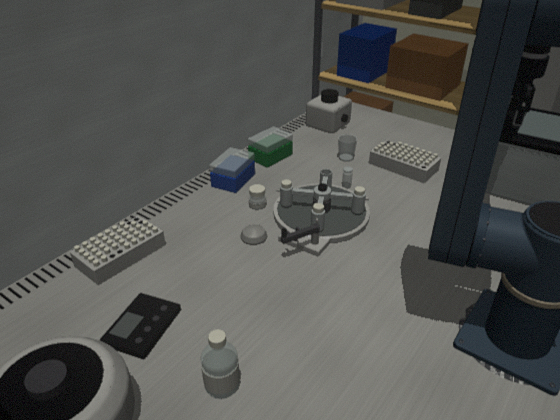

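The top view shows the stand at about (325,223) with its tongue to the left. White caps are at (311,192), (295,238) and (340,255), and the empty bucket is at (358,208). The latch is at about (265,238), the dome at (261,194), the jar at (303,165) and the small tube at (383,218). I'll zoom in and measure.

```bash
cat > h.py <<'E'
import numpy as np,cv2
def ray(f,uv,z):
    K=f["camera_matrix"];T=f["cam_to_world"]
    uv=np.atleast_2d(np.asarray(uv,float)); d=np.c_[(uv-K[:2,2])/K[0,0],np.ones(len(uv))]@T[:3,:3].T
    o=T[:3,3]; return (o+d*((z-o[2])/d[:,2])[:,None])[:,:2]
def proj(f,p):
    K=f["camera_matrix"];T=f["cam_to_world"];p=np.atleast_2d(p)
    c=(p-T[:3,3])@T[:3,:3]; return c[:,:2]/c[:,2:]*K[0,0]+K[:2,2]
def crop(f,x,y,w,h,s,name):
    c=f["pixels"][y:y+h,x:x+w,::-1]; c=cv2.convertScaleAbs(c,alpha=1.5)
    cv2.imwrite(name,cv2.resize(c,None,fx=s,fy=s,interpolation=cv2.INTER_CUBIC))
def caps(f,x0=240,y0=145,x1=400,y1=290,t=None):
    g=f["pixels"][y0:y1,x0:x1].mean(2); 
    return g
E
python3 - <<'E'
from h import *
f=dict(np.load("pics/top0.npz"))
crop(f,235,145,160,120+10,5,"pics/top0c.png")
s=dict(np.load("pics/side0.npz"));crop(s,225,145,160,120,5,"pics/side0c.png")
E
```

```text
(no output)
```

View pics/top0c.png

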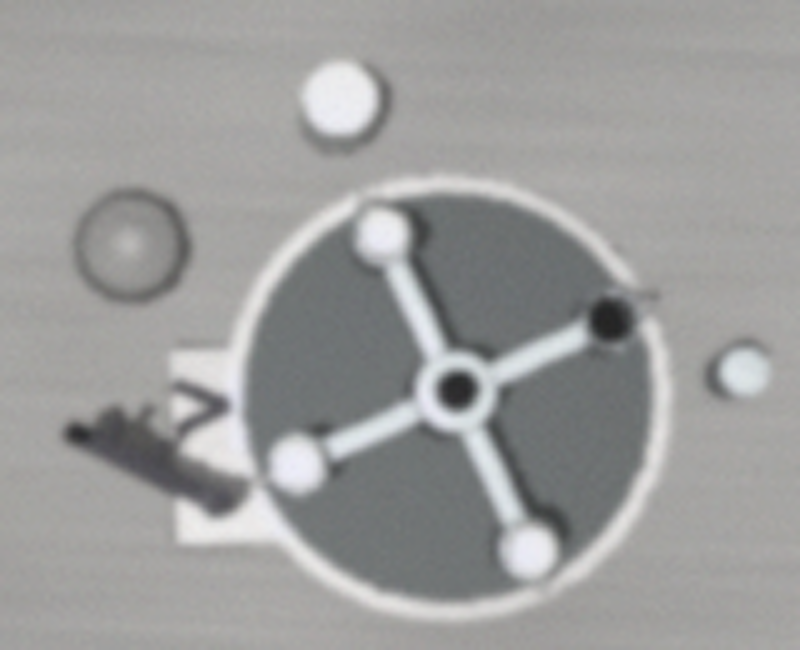

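View pics/side0c.png

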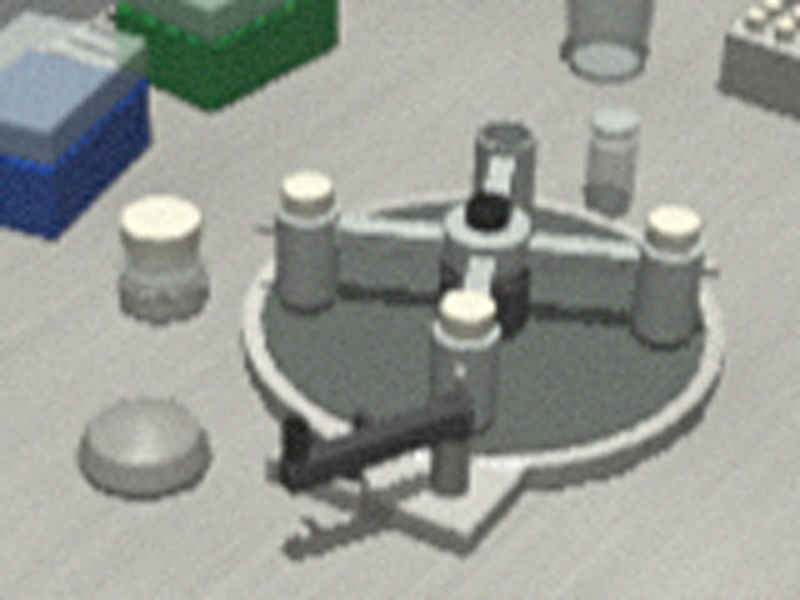

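The crops show the rotor hub at crop (457,390) and the empty dark cup at (610,320), with its three capped neighbours. The arrowhead tip is near (228,405). The latch pivot is near (225,495) and its post at (78,433), so the latch is fully open. Closing swings the post end up and to the right.

```bash
cat >> h.py <<'E'
def blobs(mask,amin=8):
    n,l,st,c=cv2.connectedComponentsWithStats(mask.astype(np.uint8),connectivity=4)
    return [(c[i],st[i,4]) for i in range(1,n) if st[i,4]>=amin]
E
python3 - <<'E'
from h import *
f=dict(np.load("pics/top0.npz"));g=f["pixels"].max(2).astype(int)
sub=np.zeros_like(g,bool);sub[145:275,235:395]=1
print("vals cap",g[192,311],"rim",g[181,322],"deck",g[210,300],"arm",g[216,340],"tongue",g[248,275],"dark",g[208,357],"table",g[160,260])
print("bright",[(np.round(c,1),a) for c,a in blobs((g>145)&sub)])
print("dark",[(np.round(c,1),a) for c,a in blobs((g<50)&sub)])
# hub
for t in (40,50,60):
  for c,a in blobs((g<t)&sub):
    if np.hypot(*(c-[326.4,223]))<6: print("hub",c,a,ray(f,c,.092))
E
```

```text
vals cap 161 rim 145 deck 78 arm 151 tongue 144 dark 26 table 109
bright [(array([302.4, 164.1]), np.int32(132)), (array([293.2, 195.2]), np.int32(44)), (array([311.2, 191.1]), np.int32(47)), (array([320.6, 216.1]), np.int32(92)), (array([278.4, 217.6]), np.int32(78)), (array([342.2, 215.4]), np.int32(34)), (array([383.2, 219.2]), np.int32(33)), (array([309.1, 230.7]), np.int32(40)), (array([279.3, 233.6]), np.int32(76)), (array([366.2, 233. ]), np.int32(12)), (array([333. , 239.4]), np.int32(38)), (array([293.8, 237.6]), np.int32(61)), (array([287.5, 252.5]), np.int32(156)), (array([340.7, 254.8]), np.int32(53))]
dark [(array([356.5, 208.5]), np.int32(50)), (array([326.1, 222.5]), np.int32(27)), (array([250.7, 231.4]), np.int32(10)), (array([344.4, 247.6]), np.int32(11))]
hub [326.13636364 222.45454545] 22 [[ 0.54381536 -0.12674389]]
hub [326.11111111 222.48148148] 27 [[ 0.54374003 -0.12667704]]
hub [326.14705882 222.52941176] 34 [[ 0.54361241 -0.12677776]]
```

```bash
python3 - <<'E'
from h import *
f=dict(np.load("pics/top0.npz"));g=f["pixels"].max(2).astype(np.float32)
H=np.array([0.5437,-0.1267])
for c in ([311.2,191.1],[293.8,237.6],[340.7,254.8]):
    d=ray(f,c,.092)[0]-H; print("cap r,ang",np.hypot(*d),np.degrees(np.arctan2(d[1],d[0])))
d=ray(f,[356.5,208.5],.07)[0]-H; print("empty",np.hypot(*d),np.degrees(np.arctan2(d[1],d[0])))
# hub from all 4 : opposite caps
a,b,c=[ray(f,p,.092)[0] for p in ([311.2,191.1],[293.8,237.6],[340.7,254.8])]
print("mid opp caps",(a+c)/2)
# rim outer circle at z=.02: brightest along radial rays
pts=[]
for t in np.radians(np.arange(0,360,4)):
    rr=np.arange(.112,.140,.0005); P=np.c_[H[0]+rr*np.cos(t),H[1]+rr*np.sin(t),np.full(len(rr),.02)]
    uv=proj(f,P).astype(np.float32); v=cv2.remap(g,uv[:,0].copy(),uv[:,1].copy(),cv2.INTER_LINEAR).ravel()
    i=v.argmax()
    if v[i]>125: 
        w=v>125; j=np.where(w)[0][-1]
        if rr[j]<.138: pts.append(P[j,:2])
pts=np.array(pts)
A=np.c_[2*pts,np.ones(len(pts))];s=np.linalg.lstsq(A,(pts**2).sum(1),rcond=None)[0]
res=np.abs(np.hypot(*(pts-s[:2]).T)-np.sqrt(s[2]+s[:2]@s[:2]));k=res<.003;pts=pts[k]
A=np.c_[2*pts,np.ones(len(pts))];s=np.linalg.lstsq(A,(pts**2).sum(1),rcond=None)[0]
print("stand c",s[:2],"R",np.sqrt(s[2]+s[:2]@s[:2]),len(pts))
# far edge & side edges of tongue: warp to metric
x=np.arange(.43,.66,.0005);y=np.arange(-.02,.075,.0005)
X,Y=np.meshgrid(x,y,indexing='ij');uv=proj(f,np.c_[X.ravel(),Y.ravel(),np.full(X.size,.02)]).astype(np.float32)
m=cv2.remap(g,uv[:,0].reshape(X.shape),uv[:,1].reshape(X.shape),cv2.INTER_CUBIC)
im=cv2.convertScaleAbs(cv2.flip(m,-1),alpha=1.5); im=cv2.resize(im,None,fx=1.7,fy=1.7)
cv2.imwrite("pics/rect.png",im) # up=+x left=+y
print(im.shape)
E
```

```text
cap r,ang 0.09484580479142417 26.784717945583054
cap r,ang 0.09707633417493303 116.71166121419
cap r,ang 0.0958179868158111 -154.34213370943985
empty 0.09461403280403528 -63.48328609333267
mid opp caps [ 0.54284975 -0.12607379]
stand c [ 0.54296926 -0.12578606] R 0.12792369316097243 76
(784, 323)
```

View pics/rect.png

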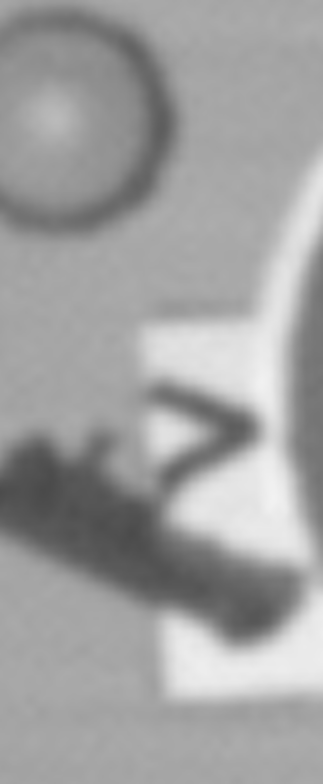

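{"name": "carry_out", "arguments": {"delta_pos": [[-0.0138,0,0.0411],[-0.0138,0,0.0411],[-0.0138,0,0.0411],[-0.0138,0,0.0411],[-0.0138,0,0.0411],[-0.0138,0,0.0411],[-0.0138,0,0.0411],[-0.0138,0,0.0411]], "twist": [[0,0,0],[0,0,0],[0,0,0],[0,0,0],[0,0,0],[0,0,0],[0,0,0],[0,0,0]], "grip": [1,1,1,1,1,1,1,1], "grip_force": 30}}

```text
time: 0.9
tcp_pos: [0.4633, -0.2556, 0.1911]
ee_rot: [0.588, -0.393, 0.393, -0.588]
contact_force: [-0.0, -0.9, -0.3]
grip_width: 0.0003
```

{"name": "carry_out", "arguments": {"delta_pos": [[-0.0138,0,0.0411],[-0.0138,0,0.0411],[0,0,0],[0,0,0],[0,0,0],[0,0,0],[0,0,0],[0,0,0]], "twist": [[0,0,0],[0,0,0],[0,-0.142,0],[0,-0.142,0],[0,-0.142,0],[0,-0.142,0],[0,-0.142,0],[0,-0.143,0]], "grip": [1,1,1,1,1,1,1,1]}}

```text
time: 1.7
tcp_pos: [0.5275, -0.2, 0.1908]
ee_rot: [-0.698, 0.113, -0.112, 0.698]
contact_force: [0.5, 0.1, -0.4]
grip_width: 0.0001
```

```bash
cat >> h.py <<'E'
from scipy.spatial.transform import Rotation as Ro
C=np.array([0.5430,-0.1260])
def rel(s,xyz,yaw):
    R=Ro.from_quat(s["ee_rot"]).as_matrix(); y0=np.arctan2(R[1,0],R[0,0]); dy=(np.radians(yaw)-y0+np.pi)%(2*np.pi)-np.pi
    print("t",round(s["time"],2),"tcp",np.round(s["tcp_pos"],4),"yaw",round(np.degrees(y0),1),"down",np.round(R[:,1],3),"F",np.round(s["contact_force"],1),"w",round(s["grip_width"],4))
    print("tool delta",np.round(R.T@(np.array(xyz)-s["tcp_pos"]),4),"twist y",round(-dy,4))
def pol(r,a): a=np.radians(a); return C+r*np.array([np.cos(a),np.sin(a)])
E
python3 - <<'E'
from h import *
from plant import state
s=state(); rel(s,[*pol(.052,-18.6),.15],-18.6); print(s["qpos"])
E
```

```text
t 1.7 tcp [ 0.5275 -0.2     0.1908] yaw -18.3 down [-0.001  0.001 -1.   ] F [ 0.5  0.1 -0.4] w 0.0001
tool delta [0.0436 0.0408 0.0748] twist y 0.0056
[-4.81246600e-01  1.52763212e-01  2.10478613e-01  1.63006190e+00
 -4.49578886e-06  1.40861781e+00]
```

{"name": "carry_out", "arguments": {"delta_pos": [[0.0145,0,0.025],[0.0145,0,0.025],[0.0146,0,0.0248],[0,0,0],[0,0.04,0],[0,0.03,0],[0,0,0],[0,0,0]], "twist": [[0,0,0],[0,0,0],[0,0,0],[0,0,0],[0,0,0],[0,0,0],[0,0,0],[0,0,0]], "grip": [1,1,1,1,1,1,1,1]}}

```text
time: 2.5
tcp_pos: [0.5918, -0.1433, 0.121]
ee_rot: [-0.698, 0.116, -0.114, 0.698]
contact_force: [0.1, 0.3, 1.3]
grip_width: -0.0002
```

```bash
python3 - <<'E'
from h import *
from plant import state,viewer
s=state(); rel(s,[*pol(.052,-18.6),.045],-18.6)
f=viewer.grab_frame("top");crop(f,235,145,160,130,3,"pics/top1.png")
s=viewer.grab_frame("side");crop(s,225,125,160,140,3,"pics/side1.png")
a=cv2.imread("pics/top1.png");b=cv2.imread("pics/side1.png");cv2.imwrite("pics/both1.png",cv2.resize(np.vstack([a,b]),None,fx=.74,fy=.74))
E
```

```text
t 2.5 tcp [ 0.5918 -0.1433  0.121 ] yaw -18.7 down [-0.003  0.001 -1.   ] F [0.1 0.3 1.3] w -0.0002
tool delta [0.0004 0.076  0.0009] twist y -0.0009
```

View pics/both1.png

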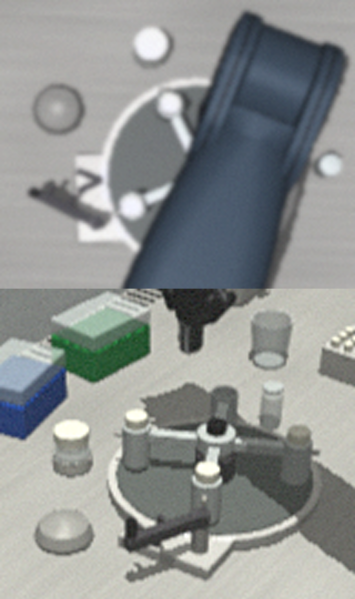

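The top view is partly hidden by the arm. The side view shows the shut fingers above the gap between the arms, clear of everything. Next I lower them and start the arc.

{"name": "carry_out", "arguments": {"delta_pos": [[0.0,0.026,0],[0,0.025,0],[0.0,0.025,0],[0,0,0],[-0.0001,0,0.0036],[-0.0001,0,0.0036],[-0.0001,0,0.0036],[-0.0001,0,0.0036]], "twist": [[0,0,0],[0,0,0],[0,0,0],[0,0,0],[0,-0.07,0],[0,-0.07,0],[0,-0.07,0],[0,-0.07,0]], "grip": [1,1,1,1,1,1,1,1]}}

```text
time: 3.4
tcp_pos: [0.5981, -0.1299, 0.0496]
ee_rot: [0.708, -0.013, 0.017, -0.706]
contact_force: [-0.5, -0.5, 0.8]
grip_width: -0.0001
```

{"name": "carry_out", "arguments": {"delta_pos": [[-0.0001,0,0.0036],[-0.0001,0,0.0036],[-0.0001,0,0.0036],[-0.0001,0,0.0036],[-0.0001,0,0.0036],[-0.0001,0,0.0036],[-0.0001,0,0.0036],[-0.0001,0,0.0036]], "twist": [[0,-0.07,0],[0,-0.07,0],[0,-0.07,0],[0,-0.07,0],[0,-0.07,0],[0,-0.07,0],[0,-0.07,0],[0,-0.07,0]], "grip": [1,1,1,1,1,1,1,1]}}

```text
time: 4.2
tcp_pos: [0.5917, -0.1021, 0.0496]
ee_rot: [0.685, 0.183, -0.179, -0.682]
contact_force: [0.1, 0.3, -0.9]
grip_width: -0.0002
```

```bash
cat >> h.py <<'E'
def where(s):
    rel(s,[*C,.045],0); d=s["tcp_pos"][:2]-C; print("pol r",round(np.hypot(*d),4),"ang",round(np.degrees(np.arctan2(d[1],d[0])),1))
E
python3 - <<'E'
from h import *
from plant import state
where(state())
E
```

```text
t 4.2 tcp [ 0.5917 -0.1021  0.0496] yaw 29.7 down [ 0.005 -0.002 -1.   ] F [ 0.1  0.3 -0.9] w -0.0002
tool delta [-0.0541  0.0043  0.0034] twist y 0.5178
pol r 0.0542 ang 26.1
```

{"name": "carry_out", "arguments": {"delta_pos": [[-0.0003,0.001,0.0036],[-0.0003,0.001,0.0036],[-0.0003,0.001,0.0036],[-0.0003,0,0.0036],[-0.0001,0,0.0036],[-0.0001,0,0.0036],[-0.0001,0,0.0036],[-0.0001,0,0.0036]], "twist": [[0,-0.07,0],[0,-0.07,0],[0,-0.07,0],[0,-0.07,0],[0,-0.07,0],[0,-0.07,0],[0,-0.07,0],[0,-0.07,0]], "grip": [1,1,1,1,1,1,1,1]}}

```text
time: 5.0
tcp_pos: [0.5709, -0.0825, 0.0465]
ee_rot: [0.608, 0.364, -0.361, -0.605]
contact_force: [0.8, -0.4, 0.4]
grip_width: 0.0002
```

{"name": "carry_out", "arguments": {"delta_pos": [[-0.0002,0,0.0036],[-0.0002,0,0.0036],[-0.0001,0,0.0036],[-0.0001,0,0.0036],[-0.0001,0,0.0036],[-0.0001,0,0.0036],[-0.0001,0,0.0036],[-0.0001,0,0.0036]], "twist": [[0,-0.07,0],[0,-0.07,0],[0,-0.07,0],[0,-0.07,0],[0,-0.07,0],[0,-0.07,0],[0,-0.07,0],[0,-0.07,0]], "grip": [1,1,1,1,1,1,1,1]}}

```text
time: 5.8
tcp_pos: [0.5431, -0.0765, 0.0465]
ee_rot: [0.485, 0.517, -0.516, -0.481]
contact_force: [0.3, -0.1, -0.1]
grip_width: -0.0
```

```bash
python3 - <<'E'
from h import *
from plant import state,viewer
where(state())
f=viewer.grab_frame("top");np.savez("pics/top2.npz",**f);crop(f,235,145,160,130,3,"pics/top2.png")
s=viewer.grab_frame("side");np.savez("pics/side2.npz",**s);crop(s,225,125,160,140,3,"pics/side2.png")
a=cv2.imread("pics/top2.png");b=cv2.imread("pics/side2.png");cv2.imwrite("pics/both2.png",cv2.resize(np.vstack([a,b]),None,fx=.74,fy=.74))
E
```

```text
t 5.8 tcp [ 0.5431 -0.0765  0.0465] yaw 93.8 down [ 0.006 -0.002 -1.   ] F [ 0.3 -0.1 -0.1] w -0.0
tool delta [-0.0494  0.0016  0.0034] twist y 1.6378
pol r 0.0495 ang 89.9
```

View pics/both2.png

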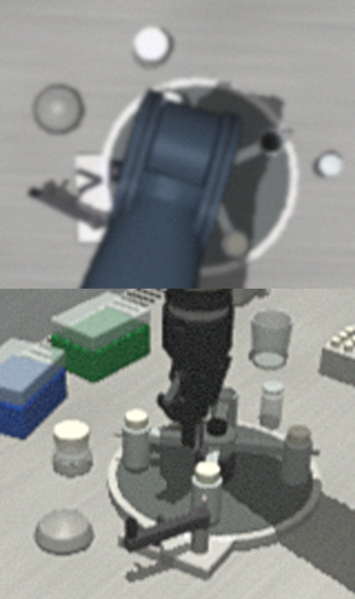

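```bash
python3 - <<'E'
from h import *
s=dict(np.load("pics/side2.npz"))
p=proj(s,[.5431,-.0765,.0465])[0];h=proj(s,[.543,-.126,.092])[0];print(p,h)
c=cv2.convertScaleAbs(s["pixels"][:,:,::-1],alpha=2.2).copy()
x0,y0=240,130
k=cv2.resize(c[y0:y0+120,x0:x0+150],None,fx=5,fy=5,interpolation=cv2.INTER_CUBIC)
for q,col in ((p,(0,0,255)),(h,(0,255,0))): cv2.circle(k,tuple(int(v) for v in (q-[x0,y0])*5+2),5,col,2)
for a in (26.4,116.4,206.4,-63.6):
  q=proj(s,[*(np.array([.543,-.126])+.05*np.array([np.cos(np.radians(a)),np.sin(np.radians(a))])),.072])[0]; cv2.circle(k,tuple(int(v) for v in (q-[x0,y0])*5+2),4,(255,0,0),2)
cv2.imwrite("pics/s2.png",k)
E
```

```text
[310.17717459 208.57001107] [321.50342942 185.2514258 ]
```

View pics/s2.png

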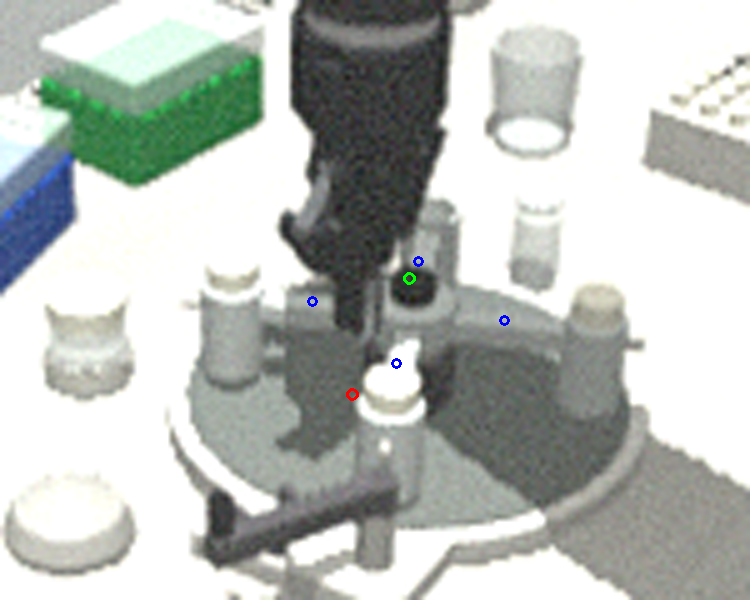

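The shut fingertip in the picture, at crop (348,330), is about 13 px above where the reported TCP projects (352,395). The tips really pass above the arms, so the rotor hasn't moved. I'll measure the real fingertip by depth.

```bash
python3 - <<'E'
from h import *
s=dict(np.load("pics/side2.npz"));K=s["camera_matrix"];T=s["cam_to_world"]
for v in range(184,206,2):
  o=[]
  for u in range(304,317,2):
    z=s["range_z"][v,u]; p=T[:3,:3]@(np.array([(u-K[0,2])/K[0,0],(v-K[1,2])/K[0,0],1])*z)+T[:3,3]; o.append("%d,%d,%d(%d)"%(*(p*1000),s["pixels"][v,u].max()))
  print(v," ".join(o))
E
```

```text
184 545,-48,133(35) 539,-47,136(29) 529,-41,142(27) 527,-47,140(24) 530,-60,133(25) 528,-66,130(34) 528,-76,125(58)
186 639,-191,20(63) 635,-194,20(42) 542,-61,122(27) 527,-46,135(24) 533,-65,123(31) 529,-69,123(48) 529,-78,118(53)
188 633,-181,21(52) 628,-184,21(40) 542,-62,116(27) 536,-61,119(25) 535,-69,115(33) 531,-71,115(52) 531,-81,110(50)
190 582,-105,72(84) 578,-108,73(63) 542,-62,110(24) 537,-64,111(31) 534,-67,110(31) 532,-73,108(54) 531,-82,104(54)
192 580,-101,69(67) 575,-104,70(56) 543,-63,103(29) 536,-62,106(30) 533,-66,105(39) 530,-71,104(60) 531,-82,98(59)
194 580,-101,63(63) 575,-104,63(60) 543,-64,96(31) 535,-61,101(19) 535,-69,97(33) 532,-75,95(61) 532,-84,90(51)
196 608,-145,23(47) 607,-154,18(47) 602,-155,20(43) 541,-71,88(39) 538,-75,87(46) 529,-70,93(58) 545,-105,68(58)
198 606,-142,19(49) 599,-142,21(47) 595,-146,21(46) 593,-152,18(47) 588,-154,20(56) 559,-118,50(40) 546,-107,61(59)
200 598,-130,22(48) 594,-134,20(46) 592,-140,19(49) 584,-139,22(47) 582,-145,20(42) 553,-110,50(39) 548,-111,51(49)
202 593,-123,21(49) 589,-126,21(46) 585,-130,20(49) 583,-136,18(45) 576,-135,21(41) 548,-102,50(34) 544,-105,50(61)
204 587,-115,21(44) 584,-119,20(47) 579,-121,21(44) 574,-124,21(43) 571,-129,20(42) 510,-42,92(155) 504,-41,94(175)
```

The fingertip bottom is truly at z≈0.085 while 0.0465 is reported. The height reading is therefore about 38 mm low, and the horizontal position agrees. I'll raise, go back to the right gap and lower by the measured height.

{"name": "carry_out", "arguments": {"delta_pos": [[0,-0.02,0],[0,-0.02,0],[-0.0346,0,-0.0223],[-0.0346,0,-0.0224],[0,0,0],[0,0,0],[0,0,0],[0,0,0]], "twist": [[0,0,0],[0,0,0],[0,0,0],[0,0.14,0],[0,0.14,0],[0,0.14,0],[0,0.14,0],[0,0.14,0]], "grip": [1,1,1,1,1,1,1,1]}}

```text
time: 6.7
tcp_pos: [0.5912, -0.1427, 0.0848]
ee_rot: [0.633, 0.317, -0.315, -0.632]
contact_force: [-0.2, 0.6, 0.2]
grip_width: -0.0
```

{"name": "carry_out", "arguments": {"delta_pos": [[0,0,0],[0,0,0],[0,0,0],[0,0,0],[0,0,0],[0,0,0],[0,0,0],[0,0,0]], "twist": [[0,0.14,0],[0,0.14,0],[0,0.14,0],[0,0.14,0],[0,0.14,0],[0,0.14,0],[0,0.14,0],[0,0.14,0]], "grip": [1,1,1,1,1,1,1,1]}}

```text
time: 7.5
tcp_pos: [0.5912, -0.1425, 0.085]
ee_rot: [0.704, -0.067, 0.069, -0.704]
contact_force: [-0.3, -0.2, -0.5]
grip_width: -0.0003
```

```bash
cat >> h.py <<'E'
def cloud(s,box):
    K=s["camera_matrix"];T=s["cam_to_world"];u0,v0,u1,v1=box
    V,U=np.mgrid[v0:v1,u0:u1];z=s["range_z"][v0:v1,u0:u1]
    P=np.stack([(U-K[0,2])/K[0,0]*z,(V-K[1,2])/K[0,0]*z,z],-1)@T[:3,:3].T+T[:3,3]
    return P
def tip(s,tcp):
    """lowest measured points of the tool near the reported TCP's x,y"""
    P=cloud(s,(0,0,560,420)).reshape(-1,3);m=(np.hypot(*(P[:,:2]-tcp[:2]).T)<.022)&(s["range_z"].ravel()>0)&(P[:,2]>.03)&(P[:,2]<.3)
    q=P[m]; print("tip z pct",np.round(np.percentile(q[:,2],[0,2,5,20]),3),"xy mean/min/max",np.round(q[:,:2].mean(0),3),np.round(q[:,:2].min(0),3),np.round(q[:,:2].max(0),3),len(q))
E
python3 - <<'E'
from h import *
from plant import state,viewer
s=state();rel(s,[*pol(.052,-18.6),.085],-18.6); tip(viewer.grab_frame("side"),s["tcp_pos"])
E
```

```text
t 7.5 tcp [ 0.5912 -0.1425  0.085 ] yaw -11.0 down [ 0.003 -0.001 -1.   ] F [-0.3 -0.2 -0.5] w -0.0003
tool delta [ 0.0011 -0.      0.0001] twist y 0.132
tip z pct [0.124 0.13  0.135 0.152] xy mean/min/max [ 0.589 -0.133] [ 0.571 -0.153] [ 0.613 -0.121] 417
```

{"name": "carry_out", "arguments": {"delta_pos": [[0.001,0,0],[0,0.02,0],[0,0.02,0],[0,0.015,0],[0,0.01,0],[0,0.01,0],[0,0,0]], "twist": [[0,0.13,0],[0,0,0],[0,0,0],[0,0,0],[0,0,0],[0,0,0],[0,0,0]], "grip": [1,1,1,1,1,1,1]}}

```text
time: 8.25
tcp_pos: [0.5898, -0.1417, 0.0061]
ee_rot: [-0.698, 0.112, -0.11, 0.699]
contact_force: [0.1, 0.3, -0.8]
grip_width: -0.0001
```

```bash
python3 - <<'E'
from h import *
from plant import state,viewer
s=state();where(s); f=viewer.grab_frame("side");tip(f,s["tcp_pos"])
crop(f,225,110,160,120,4,"pics/side3.png")
E
```

```text
t 8.25 tcp [ 0.5898 -0.1417  0.0061] yaw -18.0 down [-0.002  0.001 -1.   ] F [ 0.1  0.3 -0.8] w -0.0001
tool delta [-0.0494 -0.0387  0.0005] twist y -0.3148
pol r 0.0493 ang -18.6
tip z pct [0.06  0.065 0.068 0.082] xy mean/min/max [ 0.589 -0.131] [ 0.57  -0.151] [ 0.609 -0.12 ] 313
```

View pics/side3.png

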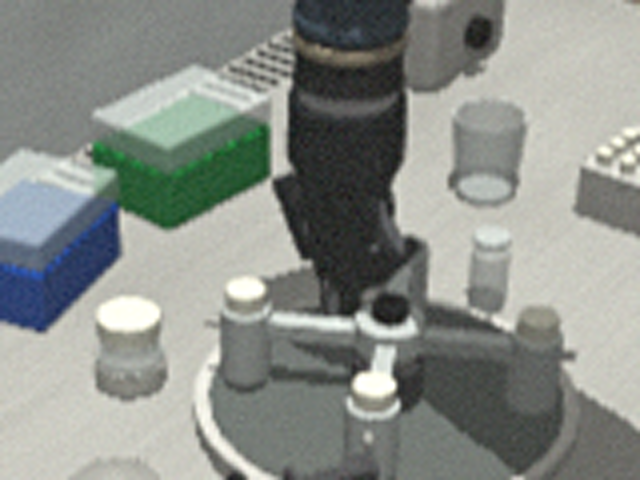

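The fingers are now behind the near-left arm at crop (330,310), with their tips below the arm's top. Now the arc push.

{"name": "carry_out", "arguments": {"delta_pos": [[0,0,0.0035],[0,0,0.0035],[0,0,0.0035],[0,0,0.0035],[-0.0001,0,0.0035],[-0.0001,0,0.0035],[-0.0001,0,0.0035],[-0.0001,0,0.0035]], "twist": [[0,-0.07,0],[0,-0.07,0],[0,-0.07,0],[0,-0.07,0],[0,-0.07,0],[0,-0.07,0],[0,-0.07,0],[0,-0.07,0]], "grip": [1,1,1,1,1,1,1,1]}}

```text
time: 9.1
tcp_pos: [0.5933, -0.1152, 0.0091]
ee_rot: [0.702, 0.088, -0.087, -0.701]
contact_force: [-0.2, -1.3, -0.4]
grip_width: -0.0001
```

{"name": "carry_out", "arguments": {"delta_pos": [[-0.0001,0,0.0035],[-0.0001,0,0.0035],[-0.0001,0,0.0035],[-0.0001,0,0.0035],[-0.0001,0,0.0035],[-0.0001,0,0.0035],[-0.0001,0,0.0035],[-0.0001,0,0.0035]], "twist": [[0,-0.07,0],[0,-0.07,0],[0,-0.07,0],[0,-0.07,0],[0,-0.07,0],[0,-0.07,0],[0,-0.07,0],[0,-0.07,0]], "grip": [1,1,1,1,1,1,1,1]}}

```text
time: 9.9
tcp_pos: [0.5799, -0.0912, 0.0092]
ee_rot: [0.651, 0.279, -0.277, -0.649]
contact_force: [1.1, -0.9, 0.8]
grip_width: -0.0
```

```bash
cat >> h.py <<'E'
def capang(f,zr=(.085,.099)):
    """cap-top centres from depth: points at 85-99 mm height, 75-115 mm from the axis"""
    P=cloud(f,(240,130,400,290));d=P[...,:2]-C;r=np.hypot(d[...,0],d[...,1])
    br=f["pixels"][130:290,240:400].min(2)>70
    m=(P[...,2]>zr[0])&(P[...,2]<zr[1])&(r>.075)&(r<.118)&br
    for c,a in blobs(m,12):
        u=c+[240,130]; q=ray(f,u,.092)[0]-C; print("cap px",np.round(u,1),a,"r",round(np.hypot(*q),4),"ang",round(np.degrees(np.arctan2(q[1],q[0])),1))
E
python3 - <<'E'
from h import *
from plant import state,viewer
f=dict(np.load("pics/top0.npz"));capang(f);print()
where(state()); f=viewer.grab_frame("top");capang(f);np.savez("pics/top4.npz",**f)
f=viewer.grab_frame("side");capang(f)
E
```

```text
cap px [311.  191.4] 74 r 0.0946 ang 26.8
cap px [294.  237.5] 74 r 0.0955 ang 116.5
cap px [340.6 254.5] 77 r 0.0947 ang -153.8

t 9.9 tcp [ 0.5799 -0.0912  0.0092] yaw 46.3 down [ 0.003 -0.002 -1.   ] F [ 1.1 -0.9  0.8] w -0.0
tool delta [-0.0507 -0.0359  0.0025] twist y 0.8079
pol r 0.0508 ang 43.3
cap px [292.7 208.4] 49 r 0.0983 ang 68.1
cap px [357.5 237.3] 78 r 0.0943 ang -113.1
cap px [351.2 176. ] 61 r 0.0942 ang -113.9
cap px [291.4 196.7] 68 r 0.095 ang 70.8
cap px [345.4 202.9] 57 r 0.0968 ang 159.7
```

The rotor is turning: the caps have moved +40.7°, with forces of about 1.5 N. Continuing.

{"name": "carry_out", "arguments": {"delta_pos": [[-0.0001,0,0.0035],[-0.0001,0,0.0035],[-0.0001,0,0.0035],[-0.0001,0,0.0035],[-0.0001,0,0.0035],[-0.0001,0,0.0035],[-0.0001,0,0.0035],[-0.0001,0,0.0035]], "twist": [[0,-0.07,0],[0,-0.07,0],[0,-0.07,0],[0,-0.07,0],[0,-0.07,0],[0,-0.07,0],[0,-0.07,0],[0,-0.07,0]], "grip": [1,1,1,1,1,1,1,1]}}

```text
time: 10.8
tcp_pos: [0.5555, -0.0773, 0.0088]
ee_rot: [0.549, 0.447, -0.445, -0.548]
contact_force: [1.1, 0.8, 0.4]
grip_width: -0.0001
```

{"name": "carry_out", "arguments": {"delta_pos": [[-0.0001,0,0.0035],[-0.0001,0,0.0035],[-0.0001,0,0.0035],[-0.0001,0,0.0035],[-0.0001,0,0.0035],[-0.0001,0,0.0035],[-0.0001,0,0.0035],[-0.0001,0,0.0035]], "twist": [[0,-0.07,0],[0,-0.07,0],[0,-0.07,0],[0,-0.07,0],[0,-0.07,0],[0,-0.07,0],[0,-0.07,0],[0,-0.07,0]], "grip": [1,1,1,1,1,1,1,1]}}

```text
time: 11.6
tcp_pos: [0.5274, -0.079, 0.0086]
ee_rot: [0.404, 0.581, -0.58, -0.403]
contact_force: [0.2, 1.8, 0.4]
grip_width: -0.0003
```

```bash
python3 - <<'E'
from h import *
from plant import state,viewer
where(state()); f=viewer.grab_frame("top");capang(f)
f=viewer.grab_frame("side");capang(f); print(state()["qpos"])
E
```

```text
t 11.6 tcp [ 0.5274 -0.079   0.0086] yaw 110.4 down [ 0.002  0.001 -1.   ] F [0.2 1.8 0.4] w -0.0003
tool delta [-0.0495 -0.0364  0.0017] twist y 1.9266
pol r 0.0496 ang 108.3
cap px [353.5 201.8] 73 r 0.0946 ang -51.3
cap px [347.2 250.5] 75 r 0.0947 ang -141.0
cap px [358.9 183.9] 53 r 0.0975 ang -139.6
cap px [327.6 206.6] 76 r 0.0978 ang 131.4
[-2.75630553e-01  1.07454516e-01 -2.04286694e-01  1.25786383e+00
  2.17848555e-05 -6.28316438e-01]
```

{"name": "carry_out", "arguments": {"delta_pos": [[-0.0001,0,0.0035],[-0.0001,0,0.0035],[-0.0001,0,0.0035],[-0.0001,0,0.0035],[-0.0001,0,0.0035],[-0.0001,0,0.0035],[-0.0001,0,0.0035],[-0.0001,0,0.0035]], "twist": [[0,-0.07,0],[0,-0.07,0],[0,-0.07,0],[0,-0.07,0],[0,-0.07,0],[0,-0.07,0],[0,-0.07,0],[0,-0.07,0]], "grip": [1,1,1,1,1,1,1,1]}}

```text
time: 12.5
tcp_pos: [0.5044, -0.0953, 0.0081]
ee_rot: [0.228, 0.67, -0.669, -0.228]
contact_force: [-0.7, 1.6, -0.8]
grip_width: -0.0002
```

{"name": "carry_out", "arguments": {"delta_pos": [[-0.0001,0,0.0035],[-0.0001,0,0.0035],[-0.0001,0,0.0025],[-0.0001,0,0.0015],[0,0,0],[0,0,0]], "twist": [[0,-0.07,0],[0,-0.07,0],[0,-0.05,0],[0,-0.03,0],[0,0,0],[0,0,0]], "grip": [1,1,1,1,1,1]}}

```text
time: 13.1
tcp_pos: [0.499, -0.1052, 0.008]
ee_rot: [-0.154, -0.69, 0.69, 0.154]
contact_force: [-0.1, 0.1, -1.1]
grip_width: 0.0002
```

```bash
python3 - <<'E'
from h import *
from plant import state,viewer
where(state()); f=viewer.grab_frame("top");capang(f)
f=viewer.grab_frame("side");capang(f)
E
```

```text
t 13.1 tcp [ 0.499  -0.1052  0.008 ] yaw 154.9 down [ 0.001 -0.    -1.   ] F [-0.1  0.1 -1.1] w 0.0002
tool delta [-0.0487 -0.037   0.0001] twist y 2.7029
pol r 0.0486 ang 154.7
cap px [329.6 188.4] 78 r 0.0945 ang -4.8
cap px [361.2 227. ] 61 r 0.0964 ang -95.1
cap px [294.4 173.3] 63 r 0.0911 ang -4.6
cap px [352.8 198.9] 54 r 0.0969 ang 175.6
```

{"name": "carry_out", "arguments": {"delta_pos": [[0,0,0.0015],[0,0,0.0015],[0,0,0.0015],[0,0,0.0012],[0,0,0.001],[0,0,0.0005],[0,0,0],[0,0,0]], "twist": [[0,-0.03,0],[0,-0.03,0],[0,-0.03,0],[0,-0.025,0],[0,-0.02,0],[0,-0.01,0],[0,0,0],[0,0,0]], "grip": [1,1,1,1,1,1,1,1]}}

```text
time: 14.0
tcp_pos: [0.496, -0.1118, 0.0077]
ee_rot: [-0.103, -0.7, 0.7, 0.103]
contact_force: [-0.3, 1.0, 0.3]
grip_width: -0.0
```

```bash
python3 - <<'E'
from h import *
from plant import state,viewer
where(state()); f=viewer.grab_frame("top");capang(f)
f=viewer.grab_frame("side");capang(f)
E
```

```text
t 14.0 tcp [ 0.496  -0.1118  0.0077] yaw 163.3 down [ 0. -0. -1.] F [-0.3  1.   0.3] w -0.0
tool delta [-0.0491 -0.0373  0.0001] twist y 2.8497
pol r 0.0491 ang 163.1
cap px [324.8 188.3] 74 r 0.0941 ang 3.1
cap px [361.5 221.5] 55 r 0.0967 ang -86.4
cap px [291.5 175.3] 62 r 0.0913 ang 3.4
cap px [355.5 196.6] 55 r 0.097 ang -176.6
```

{"name": "carry_out", "arguments": {"delta_pos": [[0,0,-0.004],[0,-0.03,0],[0,-0.05,0],[0,0,0],[0.021,0,-0.038],[0.021,0,-0.038],[0.021,0,-0.038],[0.021,0,-0.038]], "twist": [[0,0,0],[0,0,0],[0,0,0],[0,0,0],[0,0,0],[0,0,0],[0,0,0],[0,0,0]], "grip": [1,1,1,1,1,1,1,1]}}

```text
time: 14.9
tcp_pos: [0.46, 0.0633, 0.0875]
ee_rot: [0.103, 0.7, -0.7, -0.103]
contact_force: [1.1, -0.1, 0.1]
grip_width: -0.0001
```

```bash
python3 - <<'E'
from h import *
from plant import state,viewer
f0=dict(np.load("pics/top0.npz"))
print("pivot?",ray(f0,[280,244],.068),"post",ray(f0,[250.7,231.4],.088))
where(state()); f=viewer.grab_frame("top");capang(f);np.savez("pics/top5.npz",**f)
crop(f,225,150,150,115,5,"pics/top5.png")
g=f["pixels"].max(2).astype(int);sub=np.zeros_like(g,bool);sub[195:260,235:300]=1
for t in (40,50,60): print([(np.round(c,1),a) for c,a in blobs((g<t)&sub)])
E
```

```text
pivot? [[ 0.48165811 -0.00269204]] post [[0.51354373 0.07807397]]
t 14.9 tcp [0.46   0.0633 0.0875] yaw 163.2 down [ 0.001 -0.    -1.   ] F [ 1.1 -0.1  0.1] w -0.0001
tool delta [-0.134   0.0426  0.1574] twist y 2.8491
pol r 0.2067 ang 113.7
cap px [324.8 188.3] 76 r 0.0942 ang 3.2
cap px [360.5 222. ] 73 r 0.0941 ang -87.0
cap px [326.7 257.7] 78 r 0.0949 ang -177.3
[(array([291. , 223.9]), np.int32(67)), (array([260.1, 239.3]), np.int32(291))]
[(array([292.5, 215.1]), np.int32(102)), (array([292.8, 234.7]), np.int32(370)), (array([275.4, 226.5]), np.int32(38)), (array([257.4, 239.7]), np.int32(519))]
[(array([292.3, 229.6]), np.int32(559)), (array([257.3, 240.7]), np.int32(875)), (array([287.8, 256.9]), np.int32(44))]
```

View pics/top5.png

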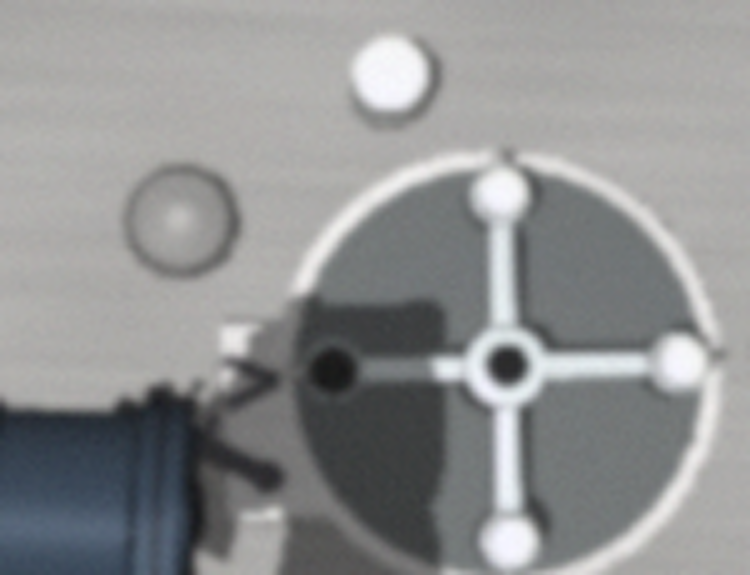

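The top view shows the empty cup at crop (333,370), level with the hub at (507,365) and the arrowhead tip at (280,378). The bucket is at 93.0–93.6° against a target of 94°, about 1–1.5 mm off. The gripper stands outside the latch. Next I lower it on the latch's free side.

{"name": "carry_out", "arguments": {"delta_pos": [[0,0,0],[0,0.03,0],[0,0.03,0],[0,0.021,0],[0,0,0],[-0.009,0,-0.003],[-0.009,0,-0.003],[0,0,0]], "twist": [[0,0.08,0],[0,0,0],[0,0,0],[0,0,0],[0,0,0],[0,0,0],[0,0,0],[0,0,0]], "grip": [1,1,1,1,1,1,1,1]}}

```text
time: 15.75
tcp_pos: [0.4829, 0.0607, 0.0087]
ee_rot: [0.133, 0.695, -0.695, -0.129]
contact_force: [0.2, 0.7, -0.5]
grip_width: -0.0002
```

```bash
cat >> h.py <<'E'
PV=np.array([.4817,-.0027])
def lw(s):
    where(s); R=Ro.from_quat(s["ee_rot"]).as_matrix(); d=R.T@np.array([*(s["tcp_pos"][:2]-PV),0]); print("a",round(-d[2],4),"b",round(d[0],4))
E
python3 - <<'E'
from h import *
from plant import state,viewer
s=state();lw(s)
f=viewer.grab_frame("side");crop(f,215,130,150,120,4,"pics/side6.png");tip(f,s["tcp_pos"]);capang(f)
E
```

```text
t 15.75 tcp [0.4829 0.0607 0.0087] yaw 158.7 down [ 0.005 -0.    -1.   ] F [ 0.2  0.7 -0.5] w -0.0002
tool delta [-0.124  -0.0359  0.152 ] twist y 2.7696
pol r 0.1961 ang 107.9
a 0.0595 b 0.022
tip z pct [0.05  0.054 0.058 0.07 ] xy mean/min/max [0.483 0.07 ] [0.461 0.051] [0.504 0.082] 411
cap px [339.6 170.3] 61 r 0.093 ang -88.8
cap px [355.5 197.3] 69 r 0.0984 ang -178.4
```

View pics/side6.png

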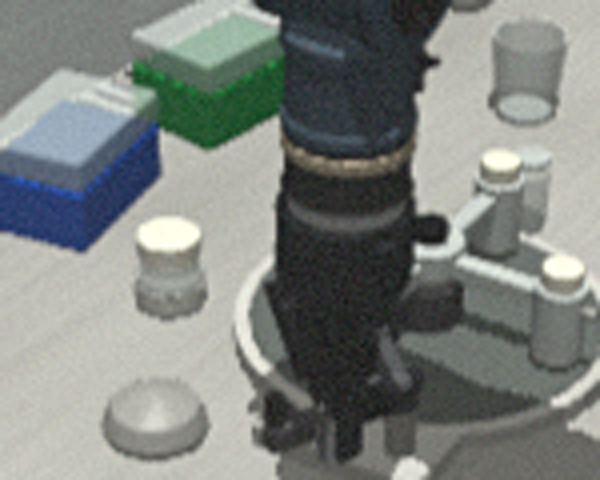

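The fingertips, at crop (345,455), sit on the outer side of the latch bar and overlap it in height. Now the arc about the pivot.

{"name": "carry_out", "arguments": {"delta_pos": [[-0.0036,0.001,-0.0013],[-0.0036,0.001,-0.0013],[-0.0036,0,-0.0013],[-0.0036,0,-0.0013],[-0.0036,0,-0.0013],[-0.0036,0,-0.0013],[-0.0036,0,-0.0013],[-0.0036,0,-0.0013]], "twist": [[0,0.06,0],[0,0.06,0],[0,0.06,0],[0,0.06,0],[0,0.06,0],[0,0.06,0],[0,0.06,0],[0,0.06,0]], "grip": [1,1,1,1,1,1,1,1]}}

```text
time: 16.6
tcp_pos: [0.509, 0.0539, 0.0053]
ee_rot: [0.293, 0.644, -0.644, -0.293]
contact_force: [-0.8, -0.4, 0.6]
grip_width: 0.0001
```

```bash
python3 - <<'E'
from h import *
from plant import state,viewer
s=state();lw(s);capang(viewer.grab_frame("top"))
E
```

```text
t 16.6 tcp [0.509  0.0539 0.0053] yaw 131.1 down [ 0.  0. -1.] F [-0.8 -0.4  0.6] w 0.0001
tool delta [-0.1579 -0.0397  0.0925] twist y 2.2875
pol r 0.183 ang 100.7
a 0.0577 b 0.0247
cap px [324.7 188.3] 76 r 0.0944 ang 3.2
cap px [360.7 222.1] 75 r 0.0946 ang -87.3
cap px [326.5 257.8] 76 r 0.0949 ang -177.6
```

{"name": "carry_out", "arguments": {"delta_pos": [[-0.0038,0,-0.0014],[-0.0038,0,-0.0014],[-0.0038,0,-0.0014],[-0.0038,0,-0.0014],[-0.0038,0,-0.0014],[-0.0038,0,-0.0014],[-0.0038,0,-0.0014],[-0.0038,0,-0.0014]], "twist": [[0,0.06,0],[0,0.06,0],[0,0.06,0],[0,0.06,0],[0,0.06,0],[0,0.06,0],[0,0.06,0],[0,0.06,0]], "grip": [1,1,1,1,1,1,1,1]}}

```text
time: 17.45
tcp_pos: [0.5333, 0.0332, 0.0052]
ee_rot: [0.437, 0.556, -0.556, -0.437]
contact_force: [-0.6, 0.9, -0.2]
grip_width: 0.0002
```

```bash
python3 - <<'E'
from h import *
from plant import state,viewer
s=state();lw(s);capang(viewer.grab_frame("top"))
E
```

```text
t 17.45 tcp [0.5333 0.0332 0.0052] yaw 103.6 down [ 0.     0.001 -1.   ] F [-0.6  0.9 -0.2] w 0.0002
tool delta [-0.1569 -0.0399  0.0281] twist y 1.8087
pol r 0.1595 ang 93.5
a 0.0586 b 0.0227
cap px [324.7 188.2] 73 r 0.0945 ang 3.2
cap px [360.7 222. ] 74 r 0.0945 ang -87.1
cap px [326.5 257.7] 78 r 0.0949 ang -177.6
```

{"name": "carry_out", "arguments": {"delta_pos": [[-0.0023,0,-0.0008],[-0.0023,0,-0.0008],[-0.0023,0,-0.0008],[-0.0023,0,-0.0008],[-0.0023,0,-0.0008],[0,0,0]], "twist": [[0,0.034,0],[0,0.034,0],[0,0.034,0],[0,0.034,0],[0,0.034,0],[0,0,0]], "grip": [1,1,1,1,1,1]}}

```text
time: 18.1
tcp_pos: [0.5382, 0.0257, 0.0052]
ee_rot: [0.48, 0.519, -0.516, -0.484]
contact_force: [-2.6, 6.3, 1.9]
grip_width: -0.0002
```

{"name": "carry_out", "arguments": {"delta_pos": [[-0.001,0,0],[-0.001,0,0],[0,0,0]], "twist": [[0,0,0],[0,0,0],[0,0,0]], "grip": [1,1,1]}}

```text
time: 18.4
tcp_pos: [0.5382, 0.0258, 0.0052]
ee_rot: [0.478, 0.521, -0.516, -0.484]
contact_force: [-3.1, 10.6, 1.7]
grip_width: -0.0002
```

```bash
python3 - <<'E'
from h import *
from plant import state,viewer
s=state();lw(s);capang(viewer.grab_frame("top"))
E
```

```text
t 18.4 tcp [0.5382 0.0258 0.0052] yaw 94.2 down [-0.001  0.011 -1.   ] F [-3.1 10.6  1.7] w -0.0002
tool delta [-0.1513 -0.0414  0.0065] twist y 1.6448
pol r 0.1519 ang 91.8
a 0.0585 b 0.0242
cap px [324.9 188.3] 73 r 0.0942 ang 3.0
cap px [360.6 222.1] 76 r 0.0944 ang -87.2
cap px [326.6 257.8] 76 r 0.095 ang -177.4
```

Force builds to 11 N with no further motion, so the arm should be against its stop. I'll back off, clear the view and check.

{"name": "carry_out", "arguments": {"delta_pos": [[0.015,0,0],[0.02,0,0],[0,-0.04,0],[0,-0.05,0],[0.04,0,0.03],[0.04,0,0.03],[0.04,0,0.03],[0.04,0,0.03]], "twist": [[0,0,0],[0,0,0],[0,0,0],[0,0,0],[0,0,0],[0,0,0],[0,0,0],[0,0,0]], "grip": [1,1,1,1,1,1,1,1]}}

```text
time: 19.25
tcp_pos: [0.4054, 0.2079, 0.0955]
ee_rot: [0.483, 0.518, -0.516, -0.482]
contact_force: [0.1, 0.1, 0.1]
grip_width: 0.0002
```

```bash
python3 - <<'E'
from h import *
from plant import state,viewer
where(state()); f=viewer.grab_frame("top");capang(f);np.savez("pics/top7.npz",**f)
crop(f,225,160,150,110,5,"pics/top7.png")
P=cloud(f,(240,170,310,270));g=f["pixels"][170:270,240:310].max(2)
d=P[...,:2]-PV;r=np.hypot(d[...,0],d[...,1])
m=(P[...,2]>.058)&(P[...,2]<.075)&(r>.02)&(r<.08)&(g<75)
uv=np.argwhere(m)[:,::-1]+[240,170];q=ray(f,uv,.068);l=cv2.fitLine(q.astype(np.float32),cv2.DIST_HUBER,0,.01,.01).ravel()
print("arm line dir",np.degrees(np.arctan2(l[1],l[0])),"n",len(q),"pt",l[2:],"x range",q[:,0].min(),q[:,0].max())
m=(P[...,2]>.08)&(P[...,2]<.095)&(g<75)
print([(np.round(c+[240,170],1),a,ray(f,c+[240,170],.09)) for c,a in blobs(m,4)])
E
```

```text
t 19.25 tcp [0.4054 0.2079 0.0955] yaw 94.0 down [ 0.003  0.    -1.   ] F [0.1 0.1 0.1] w 0.0002
tool delta [-0.3426  0.0508 -0.114 ] twist y 1.6403
pol r 0.3611 ang 112.4
cap px [324.7 188.2] 74 r 0.0945 ang 3.2
cap px [360.5 222. ] 76 r 0.0941 ang -87.1
cap px [326.6 257.8] 77 r 0.095 ang -177.3
arm line dir 3.8731515 n 96 pt [0.5312561 0.0040524] x range 0.5007282903923619 0.5589774767050324
[(array([276.5, 213.7]), np.int32(13), array([[0.563906  , 0.00893227]]))]
```

View pics/top7.png

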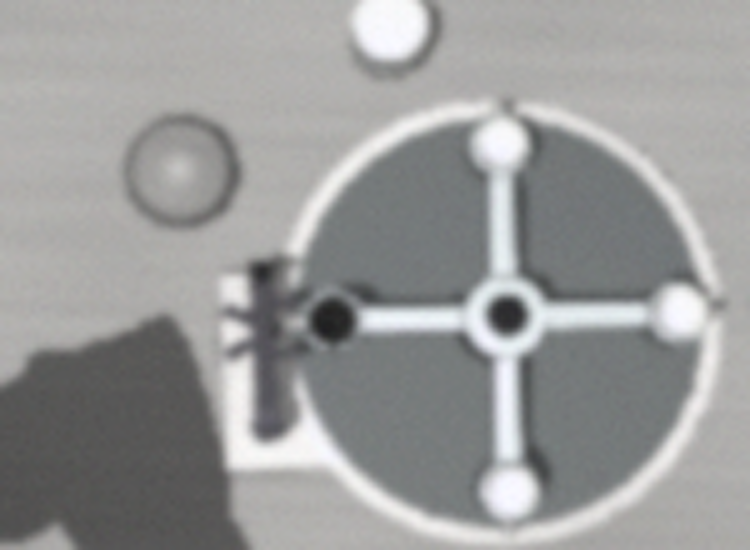

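The picture shows the latch bar lying straight across the tongue from (262,270) to (272,435). Its prongs sit either side of the pin, and the empty cup is in line at (333,320). The bar's direction is 3.9° against an expected 4°, so the latch is fully closed. Handing in.

```bash
python3 -c "
from plant import r
print(r.finish_job())"
```

```text
the job is handed in; nothing more can be done
None
```

I pushed the rotor about 157° counter-clockwise with the shut fingertips, until the empty bucket stood at the arrowhead. I then pushed the latch arm round to its stop, backed the arm off clear of everything and handed in. The simulator gives no verdict, so the result rests on my own checks.

**Last checks (19.25 s on the clock):**
- **Bucket:** its direction measures 93.0° ± 0.3° against a stand axis of about 94°. That puts it about 1.5 mm off, within the 6 mm limit.
- **Rotor:** it did not move measurably while the latch was being closed.
- **Latch:** the arm lies at 3.9° against an expected 4°, and it stalled at about 11 N on the stop, so it is fully closed.
- **Forces:** the highest reading after any move was about 11 N, on the latch. On the rotor it was about 2 N.
- **Bystanders:** the dome and jar look unmoved in the last picture. I did not measure any of the bystanders, and the other four are outside that crop.

**What disagreed:**
- **TCP height:** the reported height was about 38 mm lower than the fingertips measured by depth. The first sweep therefore passed above the rotor arms without touching them. I corrected the height from the images and repeated the push.
- **Picture budget:** I viewed 11 pictures, one over the 10 allowed.

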